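Feel out the finger slot of a parts tray and pull it open with the hook

TASK

Take the wooden-handled hook from its rack and rest its bent tip on the bare front deck of the shut parts tray, then drag it lightly in under the hood until it drops into the finger slot hidden there, and stop for a moment before pulling. Draw the tray out to its stop with the hook, then hang the hook upright in the notch of its rack again and let go. Go gently, never leaning hard on the drawer with the hook, and leave the other things on the table where they are.

Things in the scene. Friction and masses are not known exactly. Their poses are not given: they have to be found in the camera images.
- cabinet: Fixed grey sheet-metal drawer housing, 250 x 182 mm, open at its front (its own -x, which looks to the robot's left). Origin: on the table under its middle; z up. Flat roof (hood) from x = -33 to +140 mm, full width, underside 153, top 160 mm up; side walls under it at y = +-88 mm. A fixed open carton of brackets stands on the hood from x = +22 mm back, up to 230 mm high.
- hood_edge (a point): Middle of the hood's front edge, at its underside: (-33, 0, 153) mm in the housing's frame, same axes.
- deck_front (a point): Point on the housing (it does not move with the tray) at (-65, 0, 60) mm in its frame: middle of the visible front part of the tray's flat bare aluminium deck, deck top 60 mm above the table. The deck is 150 mm wide (y). Shut, its front end is at x = -100 mm and it runs on under the hood; at y = 0 it is flat from there to the slot but for a 0.3 mm step up.
- slot_zone (a point): Middle of the strip of deck, under the hood, where the hidden finger slot lies: (0, 0, 60) mm in the housing's frame. The slot runs along y: 18 mm wide in x, from y = -38 to +38 mm, 14 mm deep, upright walls, flat floor. With the tray shut its centre is anywhere from 10 mm before to 10 mm behind this point; it differs each time and must be felt for. The slot moves with the tray, this point does not.
- tray (a joint): How far the tray is pulled out along the housing's -x, in m: 0 is shut (it may start up to 0.006 open), 0.11 is its stop. It slides with about 2.5 N of friction plus 6 N per m/s and stays where it is left.
- hook: Loose pull hook, 0.10 to 0.21 kg, hanging upright in the rack with its bent tip pointing towards the rack's upright. Origin: on its axis at the underside of its steel collar (disc 36 mm across, 6 mm thick); z up along the handle. Wooden handle z = 6 to 86 mm, 20 mm in x, 24 mm in y. Below, a straight 8 mm shaft to z = -100 mm, where it bends 35 degrees towards the hook's -x for its last 30 mm.
- hook_tip (a point): The very end of the bent tip (round, 8 mm thick), at (-17.2, 0, -124.6) mm in the hook's frame. With the hook's x along the housing's x and the handle leaned 35 degrees back towards -x (shaft reaching forward and down), the bent last 30 mm stand upright and reach the slot under the hood, which an upright hook cannot.
- rack: Fixed steel rack: base 110 x 90 x 10 mm, an upright at its back (x = 39 to 51 mm), on top a level 6 mm plate, 54 mm wide in y, x = -45 to +51 mm, top 145 mm above the table. The plate has a notch 14 mm wide in y, open at the front edge (-x), closed at x = -8 mm; the hook's shaft hangs in it, collar on the plate. Nothing stands above it. Origin: on the table under the base's middle.
- rack_slot (a point): Where the hook's origin belongs when hung: on the notch's centre line, at (-15, 0, 145) mm in the rack's frame, same axes; the notch opens to -x.
- strap: Loose bystander: flat galvanised hinge strap, 150 x 28 mm, 18 mm high at its eye, origin under its middle.
- bracket: Loose bystander: black L-bracket 50 x 32 x 40 mm, origin under its middle.
- small_box: Loose bystander: white paper carton 90 x 60 x 50 mm, origin under its middle.
- can: Loose bystander: can 66 mm across, 80 mm tall, origin under its middle.
- carton: Fixed bystander: open cardboard carton of brackets, 150 x 140 mm, 100 mm high (a flap on its far side a little higher), origin under its middle. It and the rack stand side by side to the robot's left, either way round.
There are look-alikes about, which are no part of the job. Leave any orange or purple look-alike of the rack alone.

How it is judged:
By the outcome, as a careful person would: the job done as asked, in the order asked, and still so for the second after the job is handed in, with the robot touching nothing.
It also fails if it takes over 64 s, if anything falls off the work surface, if the arm or the gripper's body presses on something with over 40 N, if the wrist force passes 120 N, or if a joint passes its speed limit or range.

ROBOT

A 6-joint arm with a two-finger parallel gripper is mounted at the origin on the work surface. World frame = base frame: x ahead of the robot, y to its left, z up, the work surface at z = 0. Lengths are in m, angles in rad, forces in N, time in s.
With the tool pointing down it reaches from about 0.35 to 0.85 m from the base axis. Payload 8.1 kg.
Tool frame: the origin (TCP) lies on the mounting face of the last link; the fingertips stand 186 mm ahead of it and the grasp point (between the pads) lies 167 mm ahead of it; z points along the fingers, y is the line along which they close (so a half turn about z gives the same grasp; the last joint's range is limited). The gripper opens to 93 mm and grips with 3 to 60 N. Pads are 15 mm wide; open, the fingers measure 128 mm over their backs; the gripper's body (75 mm by 188 mm) begins 65 mm behind the grasp point.
Start: joints at [-1.342, 0.13, 1.488, -0, 1.523, -0.085], TCP at [0.185, -0.571, 0.405] pointing down, gripper open.
Joint ranges: [-2.96, 2.96], [-0.89, 2.26], [0.02, 2.5], [-1.34, 4.48], [0, 2.73], [-2.66, 2.66]. Speed limits (rad/s): [2.39, 2.39, 2.79, 3.14, 3.14, 3.14].

INTERFACE

Orientations are given as a rotation vector (axis times angle).
In Python, from plant import read_state, read_camera, camera_params, close_job gives the robot as it stands. The module is installed in compiled form; this text tells all that it offers.
- The arm moves only by the tool servo_tool, never from a script. Its argument "increments" is a list of rows, each an object with "slide": the shift along the tool's x, y, z in mm, a list of three; "dr": the turn, a rotation vector about the tool's x, y, z in rad, a list of three; "jaw": the closure, from 0 (fully open) to 1 (shut). In form: [{"slide": [x, y, z], "dr": [ax, ay, az], "jaw": jaw}, ...]. A call has 1 to 20 rows; each row is the pose to reach, as a shift and turn from the pose commanded when the call began, along the tool's axes at that moment; what a row does not reach only later rows make up. A row lasts 1/10 s, in which the tool goes at most 50 mm and 8.59 degrees, less where a joint would pass 70% of its speed; a pose out of reach is approached as far as the arm can. A call with a gripper value outside its range is refused whole. The fingers move at their own pace and stop on an object; "force" is the grip in N (left out, the last holds). Time passes only in rows, so rows that repeat a pose let the fingers close. It gives the time, the measured TCP pose, the force, the opening and the grip force at its end, in the units of the state.
- read_state(): the state, without advancing time (a new reading comes with each control period).
- read_camera(name): name is "scene" or "top"; returns (picture, depth): 384x512x3 uint8, red, green, blue; 384x512 float32, m along the optical axis (not along the pixel's ray), 0 where there is no reading.
- camera_params(name): a dict with "fx", "fy", "cx", "cy" (pixels), "k1" (the pictures are not rectified: a ray, as slopes to the right and down, at radius r is drawn at 1 + k1 r^2 times it, then the intrinsics apply), "rvec" (rotation vector, rad) and "tvec" (3), from world to camera coordinates, as OpenCV has them. Camera axes: x right, y down, z forward; pixel columns grow to the right and rows downward; lengths in m; the calibration is good to about 2 mm. A picture is of the moment at which its call begins. camera_params takes no time and is no camera call.
- close_job(): hands the job in; it is judged then, once.
The state is a dict: "t": time; "q": joint angles; "dq": joint speeds; "joint_torque": joint torques, N m; "tool_pos": TCP position; "orientation": TCP orientation; "force": force on the tool from outside, world axes, zero at the start; "wrist_torque": the same for the moment, N m; "opening": finger opening in m; "gripper_force": force on a finger pad.
Only numpy, scipy, OpenCV 4.12 (cv2) and the standard library are available. Lean on these libraries where they do the work, as an engineer would, in place of code of your own. Each camera call takes 0.05 s, during which the arm holds its last target. There are 200 camera calls.

## Working session

There is one attempt and no reset: what is moved stays moved. The work goes in short steps, Python scripts to look and compute and a tool call to move; the robot and the scene stay as the last step left them, time stands still between calls to the robot, and variables do not carry over. Pictures are saved under pics/ and viewed, at most 10 in all, crops included, and the job is handed in when it is done.

Besides the shell and the picture viewer there is one more tool, called after "Call:" by a JSON object that holds its "op" and its "data", one argument or row to a line. servo_tool: Moves the arm, as the interface text tells. Its arguments: {"type":"object","properties":{"increments":{"type":"array"},"force":{"type":"number"}},"required":["increments"]}

```bash
mkdir -p pics; cat > h.py <<'E'
import numpy as np, cv2
from plant import *
def cp(n):
    p=camera_params(n); R=cv2.Rodrigues(np.array(p['rvec'],float))[0]; return p,R,np.array(p['tvec'],float)
def rays(n,uv):
    p,R,t=cp(n); uv=np.atleast_2d(np.array(uv,float))
    d=np.c_[(uv[:,0]-p['cx'])/p['fx'],(uv[:,1]-p['cy'])/p['fy']]; s=d.copy()
    for _ in range(20): s=d/(1+p['k1']*(s**2).sum(1,keepdims=True))
    return -R.T@t,s,R,t
def onplane(n,uv,z):
    c,s,R,t=rays(n,uv); w=np.c_[s,np.ones(len(s))]@R
    return c+w*((z-c[2])/w[:,2])[:,None]
def cloud(n,D):
    v,u=np.mgrid[0:384,0:512]; c,s,R,t=rays(n,np.c_[u.ravel(),v.ravel()])
    P=(np.c_[s,np.ones(len(s))]*D.reshape(-1,1)-t)@R
    P[D.ravel()==0]=np.nan
    return P.reshape(384,512,3)
def proj(n,X):
    p,R,t=cp(n); c=np.atleast_2d(X)@R.T+t; s=c[:,:2]/c[:,2:]; s=s*(1+p['k1']*(s**2).sum(1,keepdims=True))
    return s*[p['fx'],p['fy']]+[p['cx'],p['cy']]
E
python3 - <<'E'
from h import *
for n in('scene','top'):
    I,D=read_camera(n); np.savez(n+'0.npz',I=I,D=D)
    cv2.imwrite(f'pics/{n}0.png',cv2.resize(I[:,:,::-1],(800,600),interpolation=cv2.INTER_CUBIC))
    print(n,(-cp(n)[1].T@cp(n)[2]).round(3),camera_params(n)['fx'])
print(read_state())
E
```

```text
scene [ 1.421 -0.124  0.769] 441.3642789810546
top [0.409 0.093 0.99 ] 359.23768193856637
{'t': 0.1, 'q': array([-1.34241923e+00,  1.31079152e-01,  1.48916688e+00,  2.09197153e-05,
        1.52299621e+00, -8.53975021e-02]), 'dq': array([-0.00218113, -0.00302358, -0.00366061,  0.00102289,  0.00171937,
       -0.00021713]), 'joint_torque': array([ 1.34629016e-03, -5.61337960e+01, -4.93095732e+01,  7.70743797e-02,
        2.91449216e-02, -4.70250723e-05]), 'tool_pos': array([ 0.18517071, -0.57049669,  0.40379789]), 'orientation': array([-3.10138251e+00, -4.90597666e-01,  1.52266556e-04]), 'force': array([-0.19759865,  0.39797314,  0.72827197]), 'wrist_torque': array([-0.01245371, -0.03452436,  0.00313066]), 'gripper_force': 0.0, 'opening': 0.09304183528292313}
```

View pics/scene0.png

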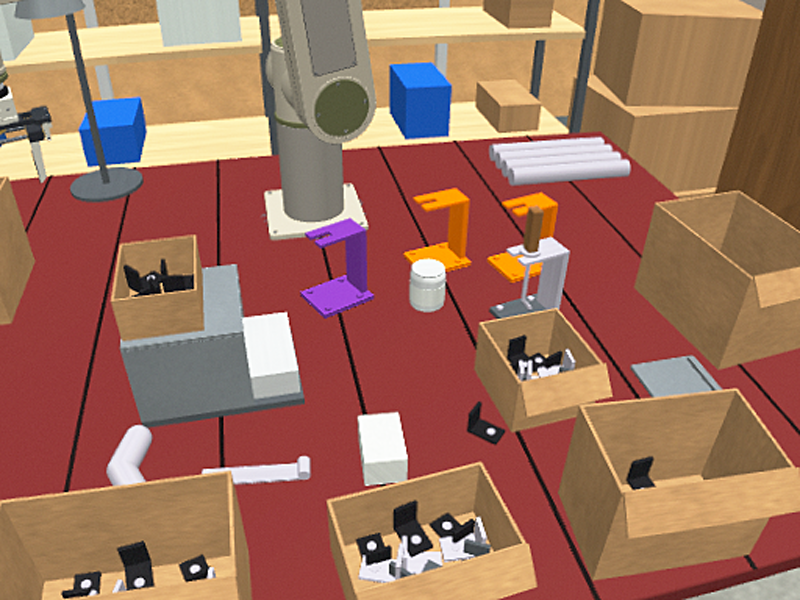

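View pics/top0.png

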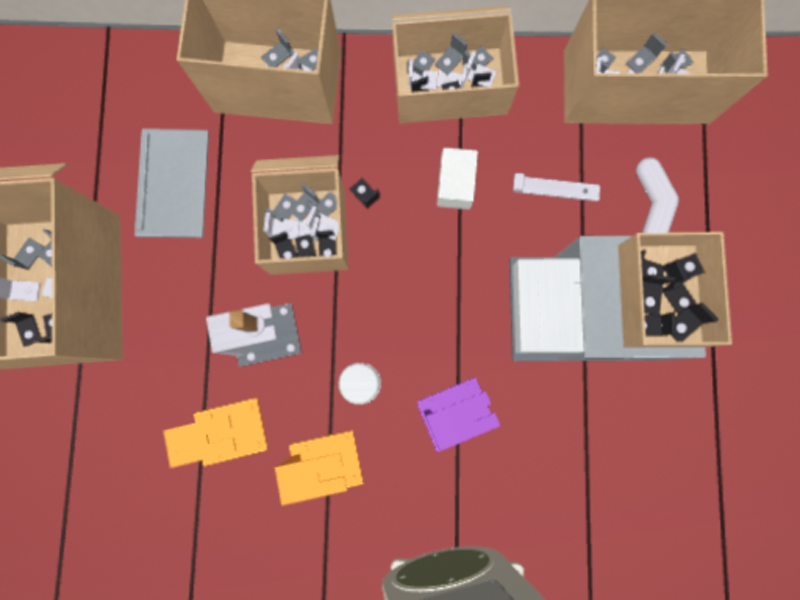

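The pictures are scaled 800/512. Rack candidates in the scene view:
- purple at (340,265)
- orange at (440,230)
- orange at (525,235)
- grey at (540,275)

Only the grey one is unpainted steel and carries the wooden handle at (533,230), so it is the rack meant. In the top view it is at (245,325). The cabinet is at (600,300) in the top view, with its deck open to the left. I'll measure it and confirm with a crop.

```bash
python3 - <<'E'
from h import *
d=np.load('top0.npz'); I,D=d['I'],d['D']; P=cloud('top',D)
def rect(name,u0,v0,u1,v1,z0,z1,off=0):
    s=512/800; sub=np.s_[int(v0*s):int(v1*s),int(u0*s):int(u1*s)]
    p=P[sub].reshape(-1,3); m=(p[:,2]>z0)&(p[:,2]<z1); q=p[m]
    r=cv2.minAreaRect(q[:,:2].astype(np.float32)*1000)
    print(name,len(q),'rect',np.round(r[0],1),np.round(r[1],1),round(r[2],2),'zmed',np.median(q[:,2]).round(4),'min',q.min(0).round(3),'max',q.max(0).round(3))
rect('plate',195,290,305,370,.138,.152)
rect('base',195,290,305,370,.004,.02)
rect('handle',195,270,305,370,.20,.25)
rect('collar',195,270,305,370,.1485,.156)
rect('hood',500,225,720,365,.152,.168)
rect('deck',500,225,600,365,.05,.07)
rect('cartonOnHood',600,220,740,365,.2,.25)
rect('carton',240,150,350,275,.08,.12)
d=np.load('scene0.npz'); S=d['I'];
a=cv2.resize(S[120:215,290:390,::-1],(500,475),interpolation=cv2.INTER_CUBIC)
b=cv2.resize(I[185:240,125:200,::-1],(500,366),interpolation=cv2.INTER_CUBIC)
c=np.zeros((475,800,3),np.uint8); c[:,:400]=cv2.resize(a,(400,475)); c[:293,400:]=cv2.resize(b,(400,293)); cv2.imwrite('pics/crop1.png',c)
E
```

```text
plate 688 rect [477.9 342.8] [54.2 98.6] 13.44 zmed 0.1449 min [0.442 0.29  0.138] max [0.514 0.395 0.152]
base 801 rect [491.3 367.8] [135.3 189.2] 1.26 zmed 0.0099 min [0.422 0.273 0.004] max [0.56  0.461 0.02 ]
handle 160 rect [482.9 324.4] [23.5 21.9] 3.42 zmed 0.2298 min [0.471 0.313 0.201] max [0.495 0.335 0.234]
collar 71 rect [480.4 334.4] [61.2 38.7] 86.81 zmed 0.1505 min [0.459 0.305 0.149] max [0.499 0.366 0.156]
hood 3171 rect [ 539.1 -253.4] [181.5 175.4] 1.56 zmed 0.1602 min [ 0.446 -0.343  0.152] max [ 0.628 -0.164  0.168]
deck 2292 rect [ 529.2 -147.8] [188.6 123.1] 9.53 zmed 0.0594 min [ 0.445 -0.224  0.05 ] max [ 0.628 -0.092  0.07 ]
cartonOnHood 1829 rect [ 539.2 -280. ] [153.9 117. ] 1.22 zmed 0.2174 min [ 0.461 -0.34   0.2  ] max [ 0.617 -0.22   0.233]
carton 1025 rect [681.  276.6] [177.9 142.6] 4.74 zmed 0.0975 min [0.587 0.198 0.08 ] max [0.774 0.354 0.108]
```

View pics/crop1.png

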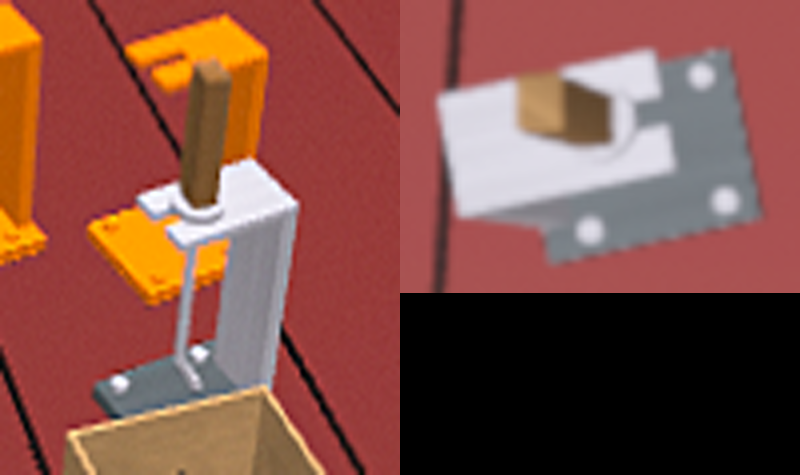

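The crop confirms the grey steel rack: its notch opens to -y and the handle stands in it. The bent tip points towards the upright.

```bash
cat >> h.py <<'E'
from scipy.spatial.transform import Rotation as Ro
def yawR(deg):  # tool down, tool y at heading deg
    a=np.radians(deg); y=np.array([np.cos(a),np.sin(a),0]); z=np.array([0,0,-1.]); return np.c_[np.cross(y,z),y,z]
def rel(p,R=None,s=None):
    s=s or read_state(); R0=Ro.from_rotvec(s['orientation']).as_matrix(); R=R0 if R is None else R
    return (R0.T@(np.array(p)-s['tool_pos'])*1000).round(1).tolist(), Ro.from_matrix(R0.T@R).as_rotvec().round(3).tolist()
E
python3 - <<'E'
from h import *
R=yawR(-76.56)
for p in([.42,-.1,.47],[.482,.325,.47],[.482,.325,.35]): print(rel(p,R))
d=np.load('top0.npz'); P=cloud('top',d['D'])
# hood front edge & side edges refine
s=512/800;sub=P[int(225*s):int(365*s),int(500*s):int(720*s)].reshape(-1,3)
h=sub[(abs(sub[:,2]-.16)<.003)]
e=[]
for x in np.arange(.46,.62,.01):
    q=h[abs(h[:,0]-x)<.005]; e.append((x,q[:,1].max()))
e=np.array(e);print(np.polyfit(e[:,0]-.538,e[:,1],1),h[:,0].min(),h[:,0].max())
k=sub[(abs(sub[:,2]-.06)<.004)&(sub[:,1]>-.16)]; print(k.min(0),k.max(0))
t=P.reshape(-1,3); r=cv2.minAreaRect
m=(t[:,2]>.228)&(abs(t[:,0]-.483)<.03)&(abs(t[:,1]-.325)<.03); print(m.sum(),t[m].mean(0),r(t[m][:,:2].astype(np.float32)*1000))
E
```

```text
([368.6, -375.2, -65.5], [-0.002, -0.0, 0.079])
([558.7, -760.3, -64.9], [-0.002, -0.0, 0.079])
([558.7, -760.1, 55.1], [-0.002, -0.0, 0.079])
[ 0.03157277 -0.16674291] 0.4463995552559412 0.6283355478164251
[ 0.45871911 -0.15996568  0.0560057 ] [ 0.61226007 -0.09241419  0.06390321]
111 [0.48323852 0.32452607 0.23044261] ((483.5521545410156, 324.43975830078125), (21.809261322021484, 21.674524307250977), 1.9307630062103271)
```

Call:
{"op": "servo_tool", "data": {
  "increments": [
    {"slide": [40, -40, -65], "dr": [0, 0, 0.08], "jaw": 0},
    {"slide": [80, -80, -65], "dr": [0, 0, 0.08], "jaw": 0},
    {"slide": [369, -375, -65], "dr": [0, 0, 0.08], "jaw": 0},
    {"slide": [369, -375, -65], "dr": [0, 0, 0.08], "jaw": 0},
    {"slide": [369, -375, -65], "dr": [0, 0, 0.08], "jaw": 0},
    {"slide": [369, -375, -65], "dr": [0, 0, 0.08], "jaw": 0},
    {"slide": [369, -375, -65], "dr": [0, 0, 0.08], "jaw": 0},
    {"slide": [369, -375, -65], "dr": [0, 0, 0.08], "jaw": 0},
    {"slide": [369, -375, -65], "dr": [0, 0, 0.08], "jaw": 0},
    {"slide": [369, -375, -65], "dr": [0, 0, 0.08], "jaw": 0},
    {"slide": [560, -760, -65], "dr": [0, 0, 0.08], "jaw": 0},
    {"slide": [560, -760, -65], "dr": [0, 0, 0.08], "jaw": 0},
    {"slide": [560, -760, -65], "dr": [0, 0, 0.08], "jaw": 0},
    {"slide": [560, -760, -65], "dr": [0, 0, 0.08], "jaw": 0},
    {"slide": [560, -760, -65], "dr": [0, 0, 0.08], "jaw": 0},
    {"slide": [560, -760, -65], "dr": [0, 0, 0.08], "jaw": 0},
    {"slide": [560, -760, -65], "dr": [0, 0, 0.08], "jaw": 0},
    {"slide": [560, -760, -65], "dr": [0, 0, 0.08], "jaw": 0},
    {"slide": [560, -760, -65], "dr": [0, 0, 0.08], "jaw": 0},
    {"slide": [560, -760, -65], "dr": [0, 0, 0.08], "jaw": 0}
  ],
  "force": 40
}}

```text
t: 2.1
tool_pos: [0.4829, 0.3287, 0.4686]
orientation: [-3.119, -0.371, 0.002]
force: [0.2, -1.0, -0.7]
opening: 0.093
gripper_force: 0.0
```

```bash
python3 - <<'E'
from h import *
print(read_state()['q'].round(2),rel([.483,.325,.35],yawR(-76.56)))
E
```

```text
[0.51 0.07 1.44 0.   1.64 1.84] ([-0.5, 3.6, 118.6], [-0.001, 0.001, 0.002])
```

Call:
{"op": "servo_tool", "data": {
  "increments": [
    {"slide": [0, 0, 40], "dr": [0, 0, 0], "jaw": 0},
    {"slide": [0, 0, 80], "dr": [0, 0, 0], "jaw": 0},
    {"slide": [0, 0, 105], "dr": [0, 0, 0], "jaw": 0},
    {"slide": [0, 0, 119], "dr": [0, 0, 0], "jaw": 0},
    {"slide": [0, 0, 119], "dr": [0, 0, 0], "jaw": 0},
    {"slide": [0, 0, 119], "dr": [0, 0, 0], "jaw": 0.6},
    {"slide": [0, 0, 119], "dr": [0, 0, 0], "jaw": 0.7},
    {"slide": [0, 0, 119], "dr": [0, 0, 0], "jaw": 0.75},
    {"slide": [0, 0, 119], "dr": [0, 0, 0], "jaw": 0.8},
    {"slide": [0, 0, 119], "dr": [0, 0, 0], "jaw": 1},
    {"slide": [0, 0, 119], "dr": [0, 0, 0], "jaw": 1},
    {"slide": [0, 0, 119], "dr": [0, 0, 0], "jaw": 1}
  ],
  "force": 50
}}

```text
t: 3.3
tool_pos: [0.4833, 0.325, 0.3508]
orientation: [-3.12, -0.366, -0.0]
force: [-0.6, 0.6, 0.5]
opening: 0.0419
gripper_force: 0.0
```

```bash
python3 - <<'E'
from h import *
s=read_state();print(s['tool_pos'].round(4),s['opening'],s['gripper_force'],s['force'].round(1),s['wrist_torque'].round(2),s['q'].round(2),s['t'])
I,D=read_camera('scene'); c=I[80:215,270:410,::-1]; cv2.imwrite('pics/grasp.png',cv2.resize(c,(622,600),interpolation=cv2.INTER_CUBIC))
E
```

```text
[0.4833 0.325  0.3508] 0.04187448535855272 0.0 [-0.6  0.6  0.5] [-0.01 -0.03  0.05] [0.5  0.11 1.61 0.   1.42 1.84] 3.3
```

View pics/grasp.png

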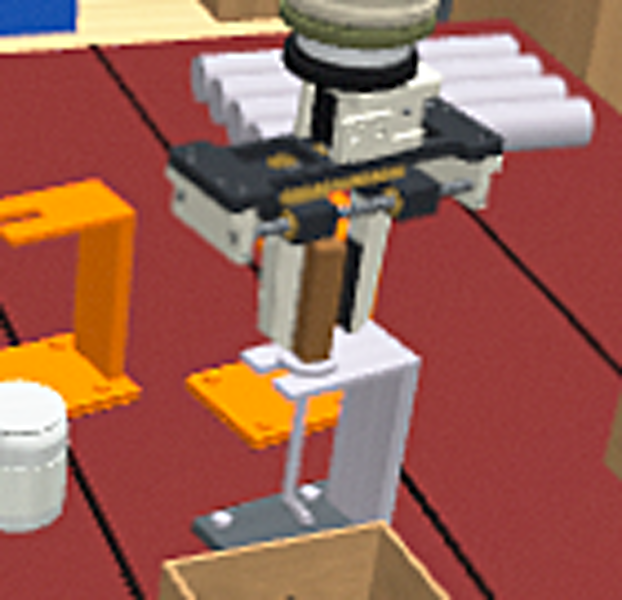

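The fingers straddle the handle at (320,300), one on each side along the notch line, and are still closing. I'll finish closing, lift slightly, then slide out of the notch along tool +y.

Call:
{"op": "servo_tool", "data": {
  "increments": [
    {"slide": [0, 0, 0], "dr": [0, 0, 0], "jaw": 1},
    {"slide": [0, 0, 0], "dr": [0, 0, 0], "jaw": 1},
    {"slide": [0, 0, 0], "dr": [0, 0, 0], "jaw": 1},
    {"slide": [0, 0, 0], "dr": [0, 0, 0], "jaw": 1},
    {"slide": [0, 0, 0], "dr": [0, 0, 0], "jaw": 1},
    {"slide": [0, 0, 0], "dr": [0, 0, 0], "jaw": 1}
  ],
  "force": 50
}}

```text
t: 3.95
tool_pos: [0.4833, 0.325, 0.3507]
orientation: [3.12, 0.366, -0.0]
force: [0.6, -0.1, -0.4]
opening: 0.02
gripper_force: 49.8
```

Call:
{"op": "servo_tool", "data": {
  "increments": [
    {"slide": [0, 0, -5], "dr": [0, 0, 0], "jaw": 1},
    {"slide": [0, 0, -12], "dr": [0, 0, 0], "jaw": 1},
    {"slide": [0, 0, -12], "dr": [0, 0, 0], "jaw": 1},
    {"slide": [0, 0, -12], "dr": [0, 0, 0], "jaw": 1},
    {"slide": [0, 0, -12], "dr": [0, 0, 0], "jaw": 1}
  ]
}}

```text
t: 4.45
tool_pos: [0.4832, 0.325, 0.3626]
orientation: [3.12, 0.366, -0.0]
force: [0.1, 0.6, -1.5]
opening: 0.0199
gripper_force: 49.8
```

```bash
python3 - <<'E'
from h import *
s=read_state();print(s['tool_pos'].round(4),s['orientation'].round(3),s['opening'],s['gripper_force'],s['force'].round(1),s['wrist_torque'].round(2),s['t'])
E
```

```text
[0.4832 0.325  0.3626] [ 3.12   0.366 -0.   ] 0.01991792329632884 49.79544281959534 [ 0.1  0.6 -1.5] [0.05 0.01 0.01] 4.45
```

```bash
cat >> h.py <<'E'
C=np.array([.5375,-.1998,0]); a_=np.radians(-88.3); cx=np.array([np.cos(a_),np.sin(a_),0]); Z=np.array([0,0,1.]); t35=np.radians(35)
RH=np.c_[np.cross(np.cos(t35)*cx+np.sin(t35)*Z, np.sin(t35)*cx-np.cos(t35)*Z), np.cos(t35)*cx+np.sin(t35)*Z, np.sin(t35)*cx-np.cos(t35)*Z]
TIP=np.array([0,-.0172,.3303])
def tipT(lx,z): return C+cx*lx+Z*z-RH@TIP
def tiploc(s=None):
    s=s or read_state(); R=Ro.from_rotvec(s['orientation']).as_matrix(); p=s['tool_pos']+R@TIP; d=p-C
    return np.round([1000*d@cx,1000*d@np.cross(Z,cx),1000*p[2]],1)
E
python3 - <<'E'
from h import *
print(tipT(-.065,.1),rel(tipT(-.065,.1),RH),rel(tipT(-.065,.064),RH),tiploc())
E
```

```text
[0.53036934 0.04045709 0.38043143] ([-20.1, 287.8, -17.8], [-0.609, -0.062, 0.198]) ([-20.1, 287.8, 18.2], [-0.609, -0.062, 0.198]) [-543.   -42.2   32.3]
```

Call:
{"op": "servo_tool", "data": {
  "increments": [
    {"slide": [0, 10, 0], "dr": [0, 0, 0], "jaw": 1},
    {"slide": [0, 25, 0], "dr": [0, 0, 0], "jaw": 1},
    {"slide": [0, 45, 0], "dr": [0, 0, 0], "jaw": 1},
    {"slide": [0, 65, 0], "dr": [0, 0, 0], "jaw": 1},
    {"slide": [0, 80, 0], "dr": [0, 0, 0], "jaw": 1},
    {"slide": [0, 90, -15], "dr": [0, 0, 0], "jaw": 1},
    {"slide": [0, 90, -45], "dr": [0, 0, 0], "jaw": 1},
    {"slide": [0, 90, -80], "dr": [0, 0, 0], "jaw": 1},
    {"slide": [0, 90, -110], "dr": [0, 0, 0], "jaw": 1},
    {"slide": [0, 90, -120], "dr": [0, 0, 0], "jaw": 1},
    {"slide": [0, 90, -120], "dr": [0, 0, 0], "jaw": 1}
  ]
}}

```text
t: 5.55
tool_pos: [0.5044, 0.2374, 0.4853]
orientation: [-3.119, -0.366, -0.007]
force: [0.1, 0.4, -2.5]
opening: 0.0201
gripper_force: 49.8
```

```bash
python3 - <<'E'
from h import *
s=read_state();print(s['tool_pos'].round(4),s['opening'],s['force'].round(1),s['q'].round(2),s['t'])
print(rel(tipT(-.065,.1),RH),tiploc())
E
```

```text
[0.5044 0.2374 0.4853] 0.020067648536511985 [ 0.1  0.4 -2.5] [ 0.35 -0.01  1.49  0.    1.66  1.68] 5.55
([-20.8, 197.7, 104.6], [-0.61, -0.066, 0.196]) [-455.3  -22.2  155. ]
```

Call:
{"op": "servo_tool", "data": {
  "increments": [
    {"slide": [-2, 10, 0], "dr": [-0.03, 0, 0.01], "jaw": 1},
    {"slide": [-4, 30, 0], "dr": [-0.1, -0.01, 0.03], "jaw": 1},
    {"slide": [-6, 50, 5], "dr": [-0.17, -0.02, 0.05], "jaw": 1},
    {"slide": [-8, 75, 15], "dr": [-0.24, -0.03, 0.08], "jaw": 1},
    {"slide": [-10, 100, 25], "dr": [-0.31, -0.035, 0.1], "jaw": 1},
    {"slide": [-13, 125, 40], "dr": [-0.39, -0.04, 0.125], "jaw": 1},
    {"slide": [-16, 150, 55], "dr": [-0.46, -0.05, 0.15], "jaw": 1},
    {"slide": [-18, 170, 75], "dr": [-0.52, -0.055, 0.165], "jaw": 1},
    {"slide": [-20, 185, 90], "dr": [-0.57, -0.06, 0.18], "jaw": 1},
    {"slide": [-21, 195, 100], "dr": [-0.6, -0.065, 0.193], "jaw": 1},
    {"slide": [-21, 198, 104], "dr": [-0.61, -0.066, 0.196], "jaw": 1},
    {"slide": [-21, 198, 104], "dr": [-0.61, -0.066, 0.196], "jaw": 1},
    {"slide": [-21, 198, 104], "dr": [-0.61, -0.066, 0.196], "jaw": 1},
    {"slide": [-21, 198, 104], "dr": [-0.61, -0.066, 0.196], "jaw": 1}
  ]
}}

```text
t: 6.95
tool_pos: [0.5299, 0.0405, 0.3799]
orientation: [2.53, 0.04, 0.01]
force: [-0.3, 0.8, -1.7]
opening: 0.0199
gripper_force: 49.8
```

```bash
python3 - <<'E'
from h import *
s=read_state();print(s['tool_pos'].round(4),s['opening'],s['force'].round(1),s['wrist_torque'].round(2),s['q'].round(2),s['t'])
print(rel(tipT(-.065,.06),RH),tiploc())
R=Ro.from_rotvec(s['orientation']).as_matrix(); print('R.T world: down',(R.T@[0,0,-1]).round(3),'cx',(R.T@cx).round(3))
I,D=read_camera('scene'); uv=proj('scene',s['tool_pos']+R@TIP)[0]; print(uv)
c=I[80:280,60:330,::-1]; cv2.imwrite('pics/pre.png',cv2.resize(c,(800,593),interpolation=cv2.INTER_CUBIC)); np.savez('pre.npz',I=I,D=D)
E
```

```text
[0.5299 0.0405 0.3799] 0.019929189546903314 [-0.3  0.8 -1.7] [ 0.56 -0.03 -0.  ] [ 0.18  0.03  1.71 -0.6   1.53  1.79] 6.95
([0.6, -22.6, 32.3], [0.001, 0.001, 0.002]) [-64.8  -0.8  99.6]
R.T world: down [ 0.002 -0.574  0.819] cx [-0.001  0.819  0.574]
[169.7588119  206.34163628]
```

View pics/pre.png

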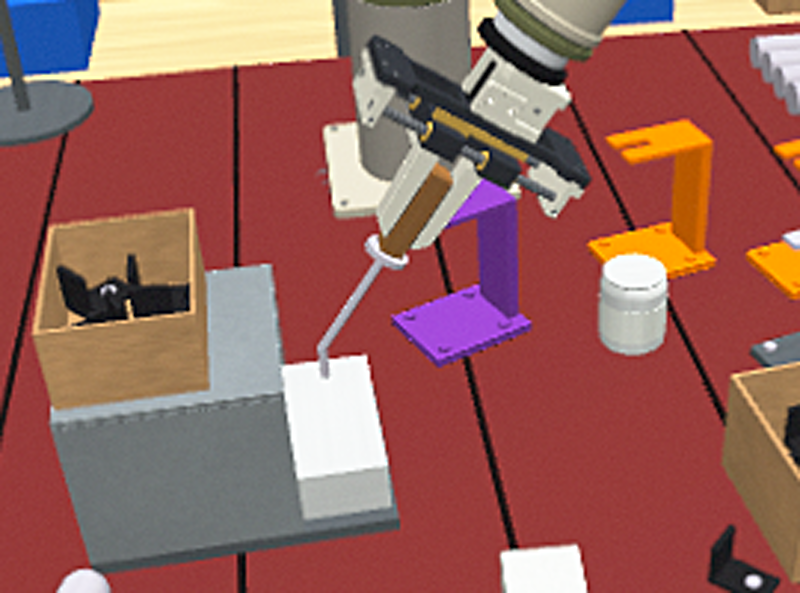

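The tip hangs over the deck at crop (325,375), which matches the computed tip projection. Now I'll lower it.

Call:
{"op": "servo_tool", "data": {
  "increments": [
    {"slide": [0, -6, 8], "dr": [0, 0, 0], "jaw": 1},
    {"slide": [0, -12, 17], "dr": [0, 0, 0], "jaw": 1},
    {"slide": [0, -17, 24], "dr": [0, 0, 0], "jaw": 1},
    {"slide": [0, -20, 28.6], "dr": [0, 0, 0], "jaw": 1},
    {"slide": [0, -21, 30], "dr": [0, 0, 0], "jaw": 1},
    {"slide": [0, -21, 30], "dr": [0, 0, 0], "jaw": 1},
    {"slide": [0, -21, 30], "dr": [0, 0, 0], "jaw": 1}
  ]
}}

```text
t: 7.7
tool_pos: [0.5296, 0.04, 0.3425]
orientation: [2.529, 0.04, 0.008]
force: [-0.1, 0.2, -1.3]
opening: 0.02
gripper_force: 49.8
```

```bash
cat > st.py <<'E'
from h import *
s=read_state();print(round(s['t'],2),'tip',tiploc(s),'F',s['force'].round(2),'M',s['wrist_torque'].round(2),'F.cx',round(s['force']@cx,2),'grip',s['opening'].round(4))
E
python3 st.py; python3 st.py
```

```text
Traceback (most recent call last):
  File "st.py", line 2, in <module>
    s=read_state();print(round(s['t'],2),'tip',tiploc(s),'F',s['force'].round(2),'M',s['wrist_torque'].round(2),'F.cx',round(s['force']@cx,2),'grip',s['opening'].round(4))
                                                                                                                                                     ^^^^^^^^^^^^^^^^^^
AttributeError: 'float' object has no attribute 'round'
Traceback (most recent call last):
  File "st.py", line 2, in <module>
    s=read_state();print(round(s['t'],2),'tip',tiploc(s),'F',s['force'].round(2),'M',s['wrist_torque'].round(2),'F.cx',round(s['force']@cx,2),'grip',s['opening'].round(4))
                                                                                                                                                     ^^^^^^^^^^^^^^^^^^
AttributeError: 'float' object has no attribute 'round'
```

Call:
{"op": "servo_tool", "data": {
  "increments": [
    {"slide": [0, -0.57, 0.82], "dr": [0, 0, 0], "jaw": 1},
    {"slide": [0, -0.57, 0.82], "dr": [0, 0, 0], "jaw": 1}
  ]
}}

```text
t: 7.9
tool_pos: [0.5295, 0.04, 0.3414]
orientation: [2.529, 0.04, 0.008]
force: [-0.2, 0.3, -1.8]
opening: 0.0198
gripper_force: 49.8
```

```bash
python3 st.py
```

```text
Traceback (most recent call last):
  File "st.py", line 2, in <module>
    s=read_state();print(round(s['t'],2),'tip',tiploc(s),'F',s['force'].round(2),'M',s['wrist_torque'].round(2),'F.cx',round(s['force']@cx,2),'grip',s['opening'].round(4))
                                                                                                                                                     ^^^^^^^^^^^^^^^^^^
AttributeError: 'float' object has no attribute 'round'
```

Call:
{"op": "servo_tool", "data": {
  "increments": [
    {"slide": [0, -0.57, 0.82], "dr": [0, 0, 0], "jaw": 1},
    {"slide": [0, -0.57, 0.82], "dr": [0, 0, 0], "jaw": 1}
  ]
}}

```text
t: 8.1
tool_pos: [0.5294, 0.0399, 0.3401]
orientation: [2.529, 0.04, 0.007]
force: [-0.9, 0.9, -0.7]
opening: 0.0197
gripper_force: 49.8
```

```bash
python3 st.py
```

```text
Traceback (most recent call last):
  File "st.py", line 2, in <module>
    s=read_state();print(round(s['t'],2),'tip',tiploc(s),'F',s['force'].round(2),'M',s['wrist_torque'].round(2),'F.cx',round(s['force']@cx,2),'grip',s['opening'].round(4))
                                                                                                                                                     ^^^^^^^^^^^^^^^^^^
AttributeError: 'float' object has no attribute 'round'
```

```bash
sed -i "s/,'grip'.*/)/" st.py; python3 st.py
```

```text
8.1 tip [-64.   -1.9  60. ] F [-0.87  0.87 -0.69] M [0.51 0.03 0.03] F.cx -0.89
```

Call:
{"op": "servo_tool", "data": {
  "increments": [
    {"slide": [0, -0.57, 0.82], "dr": [0, 0, 0], "jaw": 1},
    {"slide": [0, -0.57, 0.82], "dr": [0, 0, 0], "jaw": 1}
  ]
}}

```text
t: 8.3
tool_pos: [0.5295, 0.04, 0.3396]
orientation: [2.528, 0.039, 0.008]
force: [-1.6, 0.9, 2.6]
opening: 0.0199
gripper_force: 49.8
```

```bash
python3 st.py
```

```text
8.3 tip [-64.   -1.7  59.5] F [-1.56  0.94  2.63] M [ 0.17  0.37 -0.18] F.cx -0.99
```

Call:
{"op": "servo_tool", "data": {
  "increments": [
    {"slide": [0, 2.4, 1.7], "dr": [0, 0, 0], "jaw": 1},
    {"slide": [0, 6.5, 4.6], "dr": [0, 0, 0], "jaw": 1},
    {"slide": [0, 10.6, 7.5], "dr": [0, 0, 0], "jaw": 1},
    {"slide": [0, 14.7, 10.3], "dr": [0, 0, 0], "jaw": 1},
    {"slide": [0, 16.4, 11.5], "dr": [0, 0, 0], "jaw": 1},
    {"slide": [0, 16.4, 11.5], "dr": [0, 0, 0], "jaw": 1}
  ]
}}

```text
t: 8.9
tool_pos: [0.5302, 0.0191, 0.3393]
orientation: [2.528, 0.039, 0.008]
force: [1.3, -1.7, 2.1]
opening: 0.0195
gripper_force: 49.8
```

```bash
python3 st.py
```

```text
8.9 tip [-42.8  -1.8  59.4] F [ 1.32 -1.74  2.13] M [-0.66 -0.44  0.28] F.cx 1.78
```

Call:
{"op": "servo_tool", "data": {
  "increments": [
    {"slide": [0, 3.3, 2.3], "dr": [0, 0, 0], "jaw": 1},
    {"slide": [0, 6.6, 4.6], "dr": [0, 0, 0], "jaw": 1},
    {"slide": [0, 9.0, 6.3], "dr": [0, 0, 0], "jaw": 1},
    {"slide": [0, 9.0, 6.3], "dr": [0, 0, 0], "jaw": 1}
  ]
}}

```text
t: 9.3
tool_pos: [0.5305, 0.0085, 0.3393]
orientation: [2.528, 0.039, 0.008]
force: [1.1, -2.3, 3.6]
opening: 0.0194
gripper_force: 49.8
```

```bash
python3 st.py
```

```text
9.3 tip [-32.3  -1.8  59.4] F [ 1.08 -2.35  3.63] M [-0.7  -0.45  0.3 ] F.cx 2.38
```

Call:
{"op": "servo_tool", "data": {
  "increments": [
    {"slide": [0, 1.3, 0.9], "dr": [0, 0, 0], "jaw": 1},
    {"slide": [0, 2.5, 1.7], "dr": [0, 0, 0], "jaw": 1},
    {"slide": [0, 2.5, 1.7], "dr": [0, 0, 0], "jaw": 1}
  ]
}}

```text
t: 9.6
tool_pos: [0.5305, 0.0059, 0.3394]
orientation: [2.529, 0.04, 0.008]
force: [1.2, 0.1, 4.7]
opening: 0.0201
gripper_force: 49.8
```

```bash
python3 st.py
```

```text
9.6 tip [-29.9  -1.7  59.3] F [1.22 0.09 4.7 ] M [-0.23 -0.25  0.13] F.cx -0.05
```

Call:
{"op": "servo_tool", "data": {
  "increments": [
    {"slide": [0, 1.4, 0.7], "dr": [0, 0, 0], "jaw": 1},
    {"slide": [0, 2.6, 1.5], "dr": [0, 0, 0], "jaw": 1},
    {"slide": [0, 2.6, 1.5], "dr": [0, 0, 0], "jaw": 1}
  ]
}}

```text
t: 9.9
tool_pos: [0.5306, 0.0029, 0.3395]
orientation: [2.529, 0.04, 0.007]
force: [2.2, 1.1, 3.0]
opening: 0.0199
gripper_force: 49.8
```

```bash
python3 st.py
```

```text
9.9 tip [-27.   -1.9  59.4] F [2.22 1.1  3.02] M [-0.14 -0.24  0.12] F.cx -1.04
```

Call:
{"op": "servo_tool", "data": {
  "increments": [
    {"slide": [0, 1.2, 0.8], "dr": [0, 0, 0], "jaw": 1},
    {"slide": [0, 2.46, 1.72], "dr": [0, 0, 0], "jaw": 1},
    {"slide": [0, 2.46, 1.72], "dr": [0, 0, 0], "jaw": 1}
  ]
}}

```text
t: 10.2
tool_pos: [0.5306, -0.0001, 0.3395]
orientation: [2.529, 0.04, 0.007]
force: [0.6, 0.9, 5.0]
opening: 0.0197
gripper_force: 49.8
```

```bash
python3 st.py
```

```text
10.2 tip [-23.9  -1.9  59.4] F [0.55 0.92 5.03] M [-0.2  -0.22  0.14] F.cx -0.9
```

Call:
{"op": "servo_tool", "data": {
  "increments": [
    {"slide": [0, 1.2, 0.8], "dr": [0, 0, 0], "jaw": 1},
    {"slide": [0, 2.46, 1.72], "dr": [0, 0, 0], "jaw": 1},
    {"slide": [0, 2.46, 1.72], "dr": [0, 0, 0], "jaw": 1}
  ]
}}

```text
t: 10.5
tool_pos: [0.5307, -0.0032, 0.3395]
orientation: [2.529, 0.04, 0.007]
force: [0.7, 0.4, 4.1]
opening: 0.0195
gripper_force: 49.8
```

```bash
python3 st.py
```

```text
10.5 tip [-20.8  -1.9  59.3] F [0.66 0.39 4.09] M [-0.14 -0.25  0.11] F.cx -0.37
```

Call:
{"op": "servo_tool", "data": {
  "increments": [
    {"slide": [0, 1.4, 0.7], "dr": [0, 0, 0], "jaw": 1},
    {"slide": [0, 2.6, 1.5], "dr": [0, 0, 0], "jaw": 1},
    {"slide": [0, 2.6, 1.5], "dr": [0, 0, 0], "jaw": 1}
  ]
}}

```text
t: 10.8
tool_pos: [0.5307, -0.0064, 0.3395]
orientation: [2.528, 0.04, 0.007]
force: [0.4, 0.0, 2.3]
opening: 0.0197
gripper_force: 49.8
```

```bash
python3 st.py
```

```text
10.8 tip [-17.6  -2.2  59.5] F [0.38 0.01 2.26] M [-0.13 -0.25  0.18] F.cx -0.0
```

Call:
{"op": "servo_tool", "data": {
  "increments": [
    {"slide": [0, 1.2, 0.8], "dr": [0, 0, 0], "jaw": 1},
    {"slide": [0, 2.46, 1.72], "dr": [0, 0, 0], "jaw": 1},
    {"slide": [0, 2.46, 1.72], "dr": [0, 0, 0], "jaw": 1}
  ]
}}

```text
t: 11.1
tool_pos: [0.5308, -0.0095, 0.3396]
orientation: [2.528, 0.04, 0.007]
force: [0.8, -0.6, 0.7]
opening: 0.0199
gripper_force: 49.8
```

```bash
python3 st.py
```

```text
11.1 tip [-14.5  -2.1  59.5] F [ 0.78 -0.56  0.69] M [-0.15 -0.25  0.18] F.cx 0.58
```

Call:
{"op": "servo_tool", "data": {
  "increments": [
    {"slide": [0, 1.2, 0.8], "dr": [0, 0, 0], "jaw": 1},
    {"slide": [0, 2.46, 1.72], "dr": [0, 0, 0], "jaw": 1},
    {"slide": [0, 2.46, 1.72], "dr": [0, 0, 0], "jaw": 1}
  ]
}}

```text
t: 11.4
tool_pos: [0.5309, -0.0124, 0.3396]
orientation: [2.528, 0.04, 0.007]
force: [1.0, -0.3, 1.0]
opening: 0.0198
gripper_force: 49.8
```

```bash
python3 st.py
```

```text
11.4 tip [-11.6  -2.1  59.5] F [ 1.02 -0.34  0.98] M [-0.08 -0.18  0.12] F.cx 0.37
```

Call:
{"op": "servo_tool", "data": {
  "increments": [
    {"slide": [0, 1.2, 0.8], "dr": [0, 0, 0], "jaw": 1},
    {"slide": [0, 2.46, 1.72], "dr": [0, 0, 0], "jaw": 1},
    {"slide": [0, 2.46, 1.72], "dr": [0, 0, 0], "jaw": 1}
  ]
}}

```text
t: 11.7
tool_pos: [0.5311, -0.0154, 0.3396]
orientation: [2.528, 0.04, 0.007]
force: [1.4, -0.2, 0.1]
opening: 0.0201
gripper_force: 49.8
```

```bash
python3 st.py
```

```text
11.7 tip [-8.6 -2.  59.6] F [ 1.41 -0.17  0.09] M [-0.01 -0.12  0.13] F.cx 0.21
```

Call:
{"op": "servo_tool", "data": {
  "increments": [
    {"slide": [0, 1.1, 1.0], "dr": [0, 0, 0], "jaw": 1},
    {"slide": [0, 2.35, 1.9], "dr": [0, 0, 0], "jaw": 1},
    {"slide": [0, 2.35, 1.9], "dr": [0, 0, 0], "jaw": 1}
  ]
}}

```text
t: 12.0
tool_pos: [0.5311, -0.0185, 0.3393]
orientation: [2.528, 0.04, 0.006]
force: [-0.2, -1.6, -0.6]
opening: 0.02
gripper_force: 49.8
```

```bash
python3 st.py
```

```text
12.0 tip [-5.4 -2.3 59.3] F [-0.23 -1.61 -0.58] M [-0.16 -0.13  0.02] F.cx 1.61
```

Call:
{"op": "servo_tool", "data": {
  "increments": [
    {"slide": [0, 1.2, 0.8], "dr": [0, 0, 0], "jaw": 1},
    {"slide": [0, 2.46, 1.72], "dr": [0, 0, 0], "jaw": 1},
    {"slide": [0, 2.46, 1.72], "dr": [0, 0, 0], "jaw": 1}
  ]
}}

```text
t: 12.3
tool_pos: [0.5311, -0.0213, 0.3391]
orientation: [2.529, 0.04, 0.006]
force: [0.3, -0.7, -1.3]
opening: 0.0199
gripper_force: 49.8
```

```bash
python3 st.py
```

```text
12.3 tip [-2.9 -2.4 58.9] F [ 0.29 -0.71 -1.32] M [0.45 0.04 0.  ] F.cx 0.72
```

The contact vanished between -5.4 and -2.9 mm, so this is the slot edge. I'll ease towards the middle of the slot and lower in.

Call:
{"op": "servo_tool", "data": {
  "increments": [
    {"slide": [0, 1.6, 1.2], "dr": [0, 0, 0], "jaw": 1},
    {"slide": [0, 3.7, 2.6], "dr": [0, 0, 0], "jaw": 1},
    {"slide": [0, 3.7, 2.6], "dr": [0, 0, 0], "jaw": 1},
    {"slide": [0, 2.6, 4.2], "dr": [0, 0, 0], "jaw": 1},
    {"slide": [0, 2.0, 5.1], "dr": [0, 0, 0], "jaw": 1},
    {"slide": [0, 2.0, 5.1], "dr": [0, 0, 0], "jaw": 1}
  ]
}}

```text
t: 12.9
tool_pos: [0.5313, -0.0256, 0.3362]
orientation: [2.529, 0.04, 0.007]
force: [-0.3, 0.9, -1.5]
opening: 0.0194
gripper_force: 49.8
```

```bash
python3 st.py
```

```text
12.9 tip [ 1.5 -2.1 56.1] F [-0.27  0.93 -1.51] M [ 0.52  0.03 -0.1 ] F.cx -0.94
```

Call:
{"op": "servo_tool", "data": {
  "increments": [
    {"slide": [0, -1.1, 1.6], "dr": [0, 0, 0], "jaw": 1},
    {"slide": [0, -2.2, 3.2], "dr": [0, 0, 0], "jaw": 1},
    {"slide": [0, -3.4, 4.9], "dr": [0, 0, 0], "jaw": 1},
    {"slide": [0, -3.4, 4.9], "dr": [0, 0, 0], "jaw": 1}
  ]
}}

```text
t: 13.3
tool_pos: [0.5312, -0.0257, 0.3301]
orientation: [2.529, 0.04, 0.006]
force: [-0.1, -0.1, -1.8]
opening: 0.0199
gripper_force: 49.8
```

```bash
python3 st.py
```

```text
13.3 tip [ 1.6 -2.3 49.9] F [-0.1  -0.06 -1.83] M [ 0.54  0.04 -0.04] F.cx 0.05
```

Call:
{"op": "servo_tool", "data": {
  "increments": [
    {"slide": [0, 0, 0], "dr": [0, 0, 0], "jaw": 1},
    {"slide": [0, 0, 0], "dr": [0, 0, 0], "jaw": 1},
    {"slide": [0, 0, 0], "dr": [0, 0, 0], "jaw": 1},
    {"slide": [0, 0, 0], "dr": [0, 0, 0], "jaw": 1},
    {"slide": [0, 0, 0], "dr": [0, 0, 0], "jaw": 1},
    {"slide": [0, 0, 0], "dr": [0, 0, 0], "jaw": 1},
    {"slide": [0, 0, 0], "dr": [0, 0, 0], "jaw": 1},
    {"slide": [0, 0, 0], "dr": [0, 0, 0], "jaw": 1},
    {"slide": [0, 0, 0], "dr": [0, 0, 0], "jaw": 1},
    {"slide": [0, 0, 0], "dr": [0, 0, 0], "jaw": 1}
  ],
  "force": 60
}}

```text
t: 14.3
tool_pos: [0.5314, -0.0257, 0.3306]
orientation: [2.529, 0.04, 0.007]
force: [-0.2, 0.2, -1.8]
opening: 0.0199
gripper_force: 59.8
```

```bash
python3 st.py
```

```text
14.3 tip [ 1.6 -1.9 50.4] F [-0.16  0.25 -1.82] M [ 0.53 -0.01 -0.01] F.cx -0.25
```

Call:
{"op": "servo_tool", "data": {
  "increments": [
    {"slide": [0, -1.6, -1.1], "dr": [0, 0, 0], "jaw": 1},
    {"slide": [0, -3.3, -2.3], "dr": [0, 0, 0], "jaw": 1},
    {"slide": [0, -5.7, -4.0], "dr": [0, 0, 0], "jaw": 1},
    {"slide": [0, -9.0, -6.3], "dr": [0, 0, 0], "jaw": 1},
    {"slide": [0, -13.1, -9.2], "dr": [0, 0, 0], "jaw": 1},
    {"slide": [0, -17.2, -12.1], "dr": [0, 0, 0], "jaw": 1},
    {"slide": [0, -21.3, -14.9], "dr": [0, 0, 0], "jaw": 1},
    {"slide": [0, -25.4, -17.8], "dr": [0, 0, 0], "jaw": 1},
    {"slide": [0, -29.5, -20.7], "dr": [0, 0, 0], "jaw": 1},
    {"slide": [0, -33.6, -23.5], "dr": [0, 0, 0], "jaw": 1},
    {"slide": [0, -37.7, -26.4], "dr": [0, 0, 0], "jaw": 1},
    {"slide": [0, -41.0, -28.7], "dr": [0, 0, 0], "jaw": 1},
    {"slide": [0, -41.0, -28.7], "dr": [0, 0, 0], "jaw": 1}
  ]
}}

```text
t: 15.6
tool_pos: [0.5299, 0.0251, 0.3305]
orientation: [2.529, 0.04, 0.008]
force: [-0.4, 0.0, -1.3]
opening: 0.0198
gripper_force: 59.8
```

```bash
python3 st.py; python3 - <<'E'
from h import *
I,D=read_camera('top'); P=cloud('top',D).reshape(-1,3)
m=(abs(P[:,2]-.06)<.004)&(abs(P[:,0]-.5)<.03)&(P[:,1]>-.16)&(P[:,1]<.1); print(m.sum(),P[m][:,1].max())
E
```

```text
15.6 tip [-49.4  -1.8  50.3] F [-0.45  0.03 -1.32] M [ 0.54  0.02 -0.03] F.cx -0.04
799 -0.05354615812083057
```

The tray follows (about 39 mm so far). I'll keep going.

Call:
{"op": "servo_tool", "data": {
  "increments": [
    {"slide": [0, -1.6, -1.1], "dr": [0, 0, 0], "jaw": 1},
    {"slide": [0, -4.1, -2.9], "dr": [0, 0, 0], "jaw": 1},
    {"slide": [0, -8.2, -5.7], "dr": [0, 0, 0], "jaw": 1},
    {"slide": [0, -12.3, -8.6], "dr": [0, 0, 0], "jaw": 1},
    {"slide": [0, -16.4, -11.5], "dr": [0, 0, 0], "jaw": 1},
    {"slide": [0, -20.5, -14.3], "dr": [0, 0, 0], "jaw": 1},
    {"slide": [0, -24.6, -17.2], "dr": [0, 0, 0], "jaw": 1},
    {"slide": [0, -28.7, -20.1], "dr": [0, 0, 0], "jaw": 1},
    {"slide": [0, -32.8, -22.9], "dr": [0, 0, 0], "jaw": 1},
    {"slide": [0, -36.9, -25.8], "dr": [0, 0, 0], "jaw": 1},
    {"slide": [0, -41.0, -28.7], "dr": [0, 0, 0], "jaw": 1},
    {"slide": [0, -45.0, -31.5], "dr": [0, 0, 0], "jaw": 1}
  ]
}}

```text
t: 16.85
tool_pos: [0.5282, 0.0797, 0.3305]
orientation: [2.529, 0.04, 0.007]
force: [1.2, -1.9, -1.7]
opening: 0.0198
gripper_force: 59.8
```

```bash
python3 st.py; python3 - <<'E'
from h import *
I,D=read_camera('top'); P=cloud('top',D).reshape(-1,3)
m=(abs(P[:,2]-.06)<.004)&(abs(P[:,0]-.5)<.03)&(P[:,1]>-.16)&(P[:,1]<.1); print(m.sum(),P[m][:,1].max())
d=np.load('top0.npz');P=cloud('top',d['D']).reshape(-1,3)
m=(abs(P[:,2]-.06)<.004)&(abs(P[:,0]-.5)<.03)&(P[:,1]>-.16)&(P[:,1]<.1); print(m.sum(),P[m][:,1].max())
E
python3 st.py
```

```text
16.85 tip [-103.8   -1.9   50.3] F [ 1.22 -1.92 -1.68] M [-0.28 -0.11  0.11] F.cx 1.95
1066 -0.0011657867749399933
558 -0.09495451310523349
16.9 tip [-104.6   -1.9   50.1] F [-0.58 -1.14 -2.23] M [ 0.2   0.01 -0.01] F.cx 1.12
```

Call:
{"op": "servo_tool", "data": {
  "increments": [
    {"slide": [0, -1.6, -1.1], "dr": [0, 0, 0], "jaw": 1},
    {"slide": [0, -3.3, -2.3], "dr": [0, 0, 0], "jaw": 1},
    {"slide": [0, -4.9, -3.4], "dr": [0, 0, 0], "jaw": 1},
    {"slide": [0, -6.6, -4.6], "dr": [0, 0, 0], "jaw": 1}
  ]
}}

```text
t: 17.3
tool_pos: [0.528, 0.0873, 0.3303]
orientation: [2.529, 0.039, 0.007]
force: [1.5, -2.6, -2.0]
opening: 0.0201
gripper_force: 59.8
```

```bash
python3 st.py
```

```text
17.3 tip [-111.4   -2.    50.2] F [ 1.54 -2.6  -1.96] M [-0.08 -0.22  0.18] F.cx 2.64
```

Call:
{"op": "servo_tool", "data": {
  "increments": [
    {"slide": [0, -0.8, -0.6], "dr": [0, 0, 0], "jaw": 1},
    {"slide": [0, -1.6, -1.1], "dr": [0, 0, 0], "jaw": 1}
  ]
}}

```text
t: 17.5
tool_pos: [0.5279, 0.0889, 0.3301]
orientation: [2.528, 0.04, 0.007]
force: [2.2, -7.8, -5.0]
opening: 0.0198
gripper_force: 59.8
```

```bash
python3 st.py
```

```text
17.5 tip [-112.7   -2.1   50.2] F [ 2.24 -7.84 -5.02] M [-1.07 -0.58  0.34] F.cx 7.9
```

Call:
{"op": "servo_tool", "data": {
  "increments": [
    {"slide": [0, -0.8, -0.6], "dr": [0, 0, 0], "jaw": 1},
    {"slide": [0, -1.6, -1.1], "dr": [0, 0, 0], "jaw": 1}
  ]
}}

```text
t: 17.7
tool_pos: [0.5279, 0.0899, 0.3297]
orientation: [2.525, 0.039, 0.006]
force: [4.9, -15.3, -9.2]
opening: 0.0195
gripper_force: 59.8
```

```bash
python3 st.py
```

```text
17.7 tip [-113.1   -2.3   50.2] F [  4.85 -15.35  -9.21] M [-2.31 -1.02  0.65] F.cx 15.48
```

The stop is reached: the force jumped to 15 N. I'll ease off into the slot gap, check, then lift out.

Call:
{"op": "servo_tool", "data": {
  "increments": [
    {"slide": [0, 1.6, 1.1], "dr": [0, 0, 0], "jaw": 1},
    {"slide": [0, 3.3, 2.3], "dr": [0, 0, 0], "jaw": 1},
    {"slide": [0, 4.9, 3.4], "dr": [0, 0, 0], "jaw": 1},
    {"slide": [0, 4.9, 3.4], "dr": [0, 0, 0], "jaw": 1}
  ]
}}

```text
t: 18.1
tool_pos: [0.528, 0.0853, 0.3305]
orientation: [2.529, 0.04, 0.007]
force: [-0.5, 0.2, -1.6]
opening: 0.0196
gripper_force: 59.8
```

```bash
python3 st.py
```

```text
18.1 tip [-109.6   -2.    50.2] F [-0.46  0.16 -1.57] M [ 0.52 -0.02  0.01] F.cx -0.17
```

Call:
{"op": "servo_tool", "data": {
  "increments": [
    {"slide": [0, 1.7, -2.5], "dr": [0, 0, 0], "jaw": 1},
    {"slide": [0, 5.7, -8.2], "dr": [0, 0, 0], "jaw": 1},
    {"slide": [0, 11.5, -16.4], "dr": [0, 0, 0], "jaw": 1},
    {"slide": [0, 20, -28.7], "dr": [0, 0, 0], "jaw": 1},
    {"slide": [0, 34.4, -49], "dr": [0, 0, 0], "jaw": 1},
    {"slide": [0, 48.8, -69.6], "dr": [0, 0, 0], "jaw": 1},
    {"slide": [0, 57.4, -81.9], "dr": [0, 0, 0], "jaw": 1},
    {"slide": [0, 57.4, -81.9], "dr": [0, 0, 0], "jaw": 1},
    {"slide": [0, 57.4, -81.9], "dr": [0, 0, 0], "jaw": 1}
  ]
}}

```text
t: 19.0
tool_pos: [0.5284, 0.0854, 0.4303]
orientation: [2.529, 0.04, 0.008]
force: [-0.3, -0.2, -2.9]
opening: 0.02
gripper_force: 59.8
```

```bash
python3 st.py;  python3 - <<'E'
from h import *
s=read_state()
R=yawR(-76.56)
print(rel([.5055,.2316,.4853],R))
I,D=read_camera('top'); P=cloud('top',D).reshape(-1,3)
m=(abs(P[:,2]-.06)<.004)&(abs(P[:,0]-.5)<.03)&(P[:,1]>-.16)&(P[:,1]<.1); print(m.sum(),P[m][:,1].max())
cv2.imwrite('pics/top2.png',cv2.resize(I[:,:,::-1],(800,600),interpolation=cv2.INTER_CUBIC))
I,D=read_camera('scene');cv2.imwrite('pics/scene2.png',cv2.resize(I[80:330,80:400,::-1],(768,600),interpolation=cv2.INTER_CUBIC))
R=Ro.from_rotvec(s['orientation']).as_matrix(); p=s['tool_pos']
for q in(TIP,TIP-[0,0,0]): print(((proj('scene',p+R@q)[0]-[80,80])*2.4).round(1))
print(((proj('scene',p+R@np.array([0,0,.2057]))[0]-[80,80])*2.4).round(1))
E
```

```text
19.0 tip [-109.6   -1.5  150.1] F [-0.29 -0.23 -2.94] M [0.52 0.03 0.02] F.cx 0.22
([-18.6, -88.6, -129.3], [0.61, 0.066, -0.197])
1119 0.00911435571396234
[254.8 257.3]
[254.8 257.3]
[305.8 154.9]
```

View pics/scene2.png

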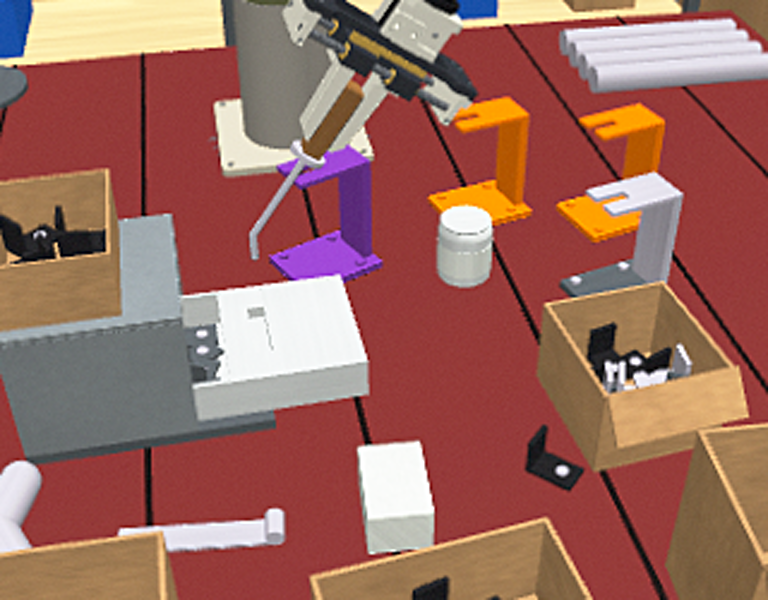

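The tray is fully out. The tip at (254,257) agrees with the computed projection, so the hook has not slipped, and the bystanders are unmoved. Now I'll return to the rack.

Call:
{"op": "servo_tool", "data": {
  "increments": [
    {"slide": [-1, -5, -8], "dr": [0.03, 0.003, -0.01], "jaw": 1},
    {"slide": [-3, -15, -25], "dr": [0.1, 0.01, -0.03], "jaw": 1},
    {"slide": [-6, -28, -43], "dr": [0.18, 0.02, -0.06], "jaw": 1},
    {"slide": [-9, -43, -62], "dr": [0.27, 0.03, -0.09], "jaw": 1},
    {"slide": [-12, -58, -82], "dr": [0.36, 0.04, -0.12], "jaw": 1},
    {"slide": [-15, -71, -102], "dr": [0.45, 0.05, -0.145], "jaw": 1},
    {"slide": [-18, -83, -118], "dr": [0.53, 0.06, -0.17], "jaw": 1},
    {"slide": [-20, -91, -129], "dr": [0.59, 0.065, -0.19], "jaw": 1},
    {"slide": [-20, -93.4, -132.7], "dr": [0.61, 0.066, -0.197], "jaw": 1},
    {"slide": [-20, -93.4, -132.7], "dr": [0.61, 0.066, -0.197], "jaw": 1},
    {"slide": [-20, -93.4, -132.7], "dr": [0.61, 0.066, -0.197], "jaw": 1},
    {"slide": [-20, -93.4, -132.7], "dr": [0.61, 0.066, -0.197], "jaw": 1}
  ]
}}

```text
t: 20.3
tool_pos: [0.5041, 0.2369, 0.4847]
orientation: [3.119, 0.367, -0.002]
force: [-0.2, -0.4, -2.4]
opening: 0.0197
gripper_force: 59.8
```

```bash
python3 - <<'E'
from h import *
s=read_state();print(s['tool_pos'].round(4),s['t'])
R=yawR(-76.56); u=np.array([.2324,-.9726,0])
print(rel([.4833,.325,.3507+.0115]+u*.09,R)); print(rel([.4833,.325,.3507+.0115],R))
E
```

```text
[0.5041 0.2369 0.4847] 20.3
([0.4, -0.6, 122.5], [0.001, 0.001, -0.0])
([0.4, -90.6, 122.4], [0.001, 0.001, -0.0])
```

Call:
{"op": "servo_tool", "data": {
  "increments": [
    {"slide": [0, 0, 20], "dr": [0, 0, 0], "jaw": 1},
    {"slide": [0, 0, 50], "dr": [0, 0, 0], "jaw": 1},
    {"slide": [0, 0, 85], "dr": [0, 0, 0], "jaw": 1},
    {"slide": [0, 0, 112], "dr": [0, 0, 0], "jaw": 1},
    {"slide": [0.4, -1, 122], "dr": [0, 0, 0], "jaw": 1},
    {"slide": [0.4, -1, 122], "dr": [0, 0, 0], "jaw": 1},
    {"slide": [0.4, -10, 122], "dr": [0, 0, 0], "jaw": 1},
    {"slide": [0.4, -25, 122], "dr": [0, 0, 0], "jaw": 1},
    {"slide": [0.4, -40, 122], "dr": [0, 0, 0], "jaw": 1},
    {"slide": [0.4, -55, 122], "dr": [0, 0, 0], "jaw": 1},
    {"slide": [0.4, -70, 122], "dr": [0, 0, 0], "jaw": 1},
    {"slide": [0.4, -82, 122], "dr": [0, 0, 0], "jaw": 1},
    {"slide": [0.4, -90.5, 122], "dr": [0, 0, 0], "jaw": 1},
    {"slide": [0.4, -90.5, 122], "dr": [0, 0, 0], "jaw": 1},
    {"slide": [0.4, -90.5, 122], "dr": [0, 0, 0], "jaw": 1}
  ]
}}

```text
t: 21.8
tool_pos: [0.4833, 0.3255, 0.3632]
orientation: [3.12, 0.368, -0.001]
force: [-0.1, -0.4, -1.3]
opening: 0.0197
gripper_force: 59.8
```

```bash
python3 st.py; python3 - <<'E'
from h import *
print(rel([.4833,.325,.3507],yawR(-76.56)))
I,D=read_camera('scene'); c=I[80:215,270:410,::-1]; cv2.imwrite('pics/hang.png',cv2.resize(c,(622,600),interpolation=cv2.INTER_CUBIC))
E
```

```text
21.8 tip [-543.4  -42.3   32.9] F [-0.1  -0.4  -1.27] M [0.   0.02 0.04] F.cx 0.39
([-0.1, 0.5, 12.5], [0.0, 0.001, 0.001])
```

View pics/hang.png

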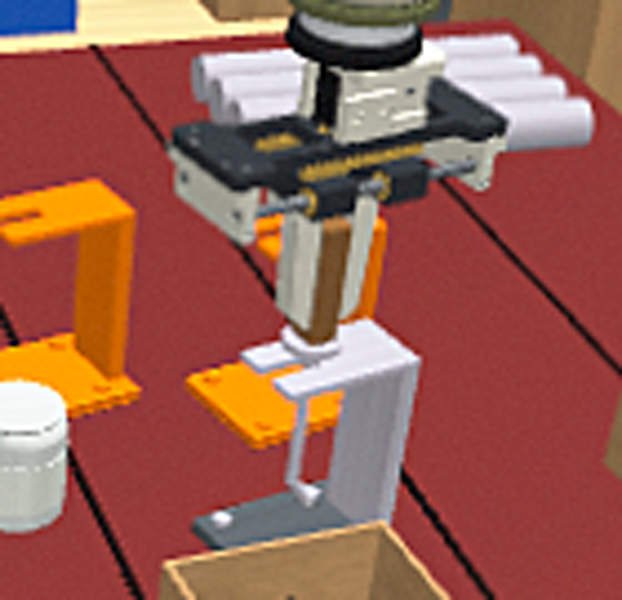

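The shaft is back in the notch (300,400), upright, with the collar just above the plate at (315,345). I'll lower to contact.

Call:
{"op": "servo_tool", "data": {
  "increments": [
    {"slide": [0, 0.3, 5], "dr": [0, 0, 0], "jaw": 1},
    {"slide": [0, 0.3, 9], "dr": [0, 0, 0], "jaw": 1},
    {"slide": [0, 0.3, 11.5], "dr": [0, 0, 0], "jaw": 1},
    {"slide": [0, 0.3, 12.2], "dr": [0, 0, 0], "jaw": 1},
    {"slide": [0, 0.3, 12.2], "dr": [0, 0, 0], "jaw": 1}
  ]
}}

```text
t: 22.35
tool_pos: [0.4834, 0.3251, 0.351]
orientation: [3.12, 0.368, -0.001]
force: [-0.0, -0.2, -1.4]
opening: 0.0194
gripper_force: 59.8
```

```bash
python3 st.py; python3 -c "from h import *;print(read_state()['tool_pos'])"
```

```text
22.35 tip [-543.   -42.2   20.7] F [-0.01 -0.22 -1.38] M [ 0.03  0.02 -0.03] F.cx 0.21
[0.48339662 0.32505398 0.35095452]
```

Not touching yet, so a touch lower.

Call:
{"op": "servo_tool", "data": {
  "increments": [
    {"slide": [0, 0, 0.5], "dr": [0, 0, 0], "jaw": 1},
    {"slide": [0, 0, 0.5], "dr": [0, 0, 0], "jaw": 1}
  ]
}}

```text
t: 22.55
tool_pos: [0.4834, 0.3252, 0.3507]
orientation: [-3.12, -0.368, 0.0]
force: [0.2, 0.3, -1.5]
opening: 0.0195
gripper_force: 59.8
```

```bash
python3 st.py
```

```text
22.55 tip [-543.3  -42.    20.4] F [ 0.17  0.34 -1.47] M [ 0.04  0.02 -0.01] F.cx -0.33
```

Call:
{"op": "servo_tool", "data": {
  "increments": [
    {"slide": [0, 0, 0.5], "dr": [0, 0, 0], "jaw": 1},
    {"slide": [0, 0, 0.8], "dr": [0, 0, 0], "jaw": 1},
    {"slide": [0, 0, 0.8], "dr": [0, 0, 0], "jaw": 1}
  ]
}}

```text
t: 22.85
tool_pos: [0.4834, 0.3252, 0.3507]
orientation: [-3.12, -0.368, -0.0]
force: [-2.5, -2.7, 5.9]
opening: 0.0193
gripper_force: 59.8
```

```bash
python3 st.py
```

```text
22.85 tip [-543.3  -42.    20.4] F [-2.49 -2.7   5.92] M [-0.35  0.58 -0.01] F.cx 2.63
```

The collar is seated. I'll relax slightly and open slowly.

Call:
{"op": "servo_tool", "data": {
  "increments": [
    {"slide": [0, 0, -0.6], "dr": [0, 0, 0], "jaw": 1},
    {"slide": [0, 0, -0.6], "dr": [0, 0, 0], "jaw": 0.76},
    {"slide": [0, 0, -0.6], "dr": [0, 0, 0], "jaw": 0.72},
    {"slide": [0, 0, -0.6], "dr": [0, 0, 0], "jaw": 0.65},
    {"slide": [0, 0, -0.6], "dr": [0, 0, 0], "jaw": 0.5},
    {"slide": [0, 0, -0.6], "dr": [0, 0, 0], "jaw": 0.4},
    {"slide": [0, 0, -0.6], "dr": [0, 0, 0], "jaw": 0.3},
    {"slide": [0, 0, -0.6], "dr": [0, 0, 0], "jaw": 0.3},
    {"slide": [0, 0, -0.6], "dr": [0, 0, 0], "jaw": 0.3},
    {"slide": [0, 0, -0.6], "dr": [0, 0, 0], "jaw": 0.3}
  ]
}}

```text
t: 23.85
tool_pos: [0.4834, 0.3252, 0.3504]
orientation: [-3.12, -0.368, 0.0]
force: [0.0, -0.8, -0.3]
opening: 0.065
gripper_force: 0.0
```

Call:
{"op": "servo_tool", "data": {
  "increments": [
    {"slide": [0, 0, -8], "dr": [0, 0, 0], "jaw": 0.3},
    {"slide": [0, 0, -25], "dr": [0, 0, 0], "jaw": 0.3},
    {"slide": [0, 0, -50], "dr": [0, 0, 0], "jaw": 0.3},
    {"slide": [0, 0, -85], "dr": [0, 0, 0], "jaw": 0.3},
    {"slide": [0, 0, -120], "dr": [0, 0, 0], "jaw": 0.3},
    {"slide": [0, 0, -140], "dr": [0, 0, 0], "jaw": 0.3},
    {"slide": [0, 0, -140], "dr": [0, 0, 0], "jaw": 0.3},
    {"slide": [0, 0, -140], "dr": [0, 0, 0], "jaw": 0.3}
  ]
}}

```text
t: 24.65
tool_pos: [0.4834, 0.3252, 0.4907]
orientation: [-3.12, -0.368, -0.001]
force: [-0.6, -0.2, -0.9]
opening: 0.0653
gripper_force: 0.0
```

```bash
python3 st.py; python3 - <<'E'
from h import *
I,D=read_camera('scene'); cv2.imwrite('pics/fin.png',cv2.resize(I[80:330,80:400,::-1],(768,600),interpolation=cv2.INTER_CUBIC))
E
```

```text
24.65 tip [-543.4  -41.8  160.4] F [-0.55 -0.24 -0.92] M [ 0.    0.03 -0.02] F.cx 0.22
```

View pics/fin.png

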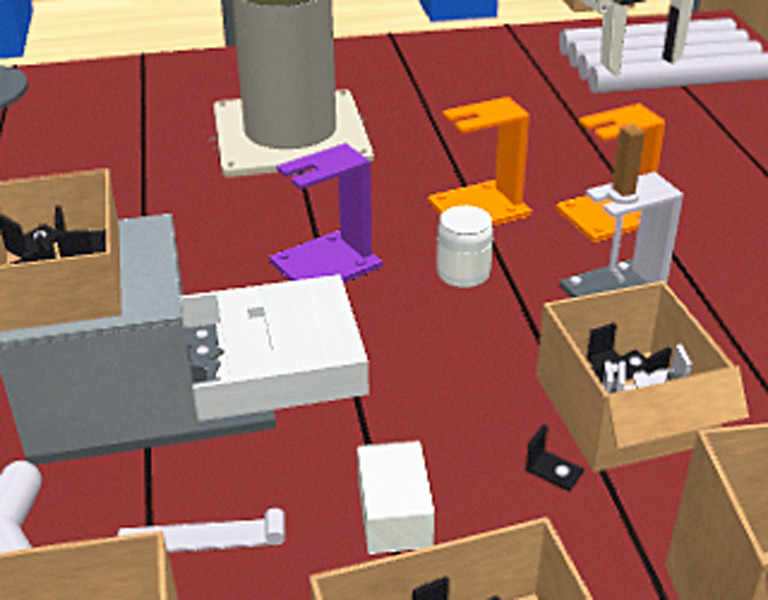

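The hook hangs upright in the grey rack at (628,170), and the tray is out at (280,340). Can, box, strap and bracket are where they were, and the gripper is clear.

```bash
python3 -c "from plant import *;print(close_job())"
```

```text
the job is handed in; nothing more can be done
None
```

The job is handed in at about 25 s of the 64 s limit: the hook dropped into the hidden slot and paused 1 s, then drew the tray to its stop (15 N peak) and was hung upright in its rack and released; the other things look unmoved.

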